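# Change the sampler's tube fork over to 50 ml tubes

### The job

The sampler is being changed over from 15 ml to 50 ml tubes: draw the red-knobbed bolt right back, lift the two-ended tube fork off its pivot pin, turn it end for end so that the wide blue end reaches into the gap in the tube lane, and lower it gently back on the pin, without letting it drop, until it is fully home. Then push the bolt fully home across the fork again and let go. Do not disturb the two capped tubes in the lane, the rack of orange-capped tubes or the amber bottle.

Things in the scene. Friction and masses are not known exactly. Their poses are not given: they have to be found in the camera images.
- sampler: The sampler: a fixed white wedge 370 mm wide (y) and 222 mm deep (x), anywhere on the bench, seen side-on by the robot: its x axis points to the robot's left (+y) within 0.45 rad. Its top, the deck, slopes up at 30 degrees along x, from 31 mm high at the front to 159 mm at the back. Origin on the bench straight below where the pin axis meets the deck (95 mm up).
- pivot (a point): Seat of the fork: on the pin axis, on top of the steel boss (dia 32 mm, 6 mm above the deck). Its z axis is the pin's axis, square to the deck, so 30 degrees from vertical, leaning to the robot's right; x points straight up the slope to the tube lane; y is level, along the lane, roughly towards the robot. 'Pivot frame' below means this frame; the deck surface is its z = -6 mm.
- pin_tip (a point): Tip of the steel pivot pin, dia 12 mm, standing 29 mm above pivot; the last 6 mm taper to dia 6 mm. Same axes as the pivot.
- station (a point): Tube station, 92 mm up the slope from pivot and level with it (same axes): the middle of the 72 mm gap in the tube lane. The lane is two grey blocks, in the pivot frame at x 74 to 118, y 36 to 126 and -36 to -126, up to z = 34 mm. The slot of the fork end in use is centred here.
- swing_stop (a point): Top of a fixed pin, dia 10 mm, at x -50, y -21 mm, up to z = 14 mm of the pivot frame. The fork's shank lies between it and the bolt's housing (x -62 to -38, y 16 to 66, up to z = 10 mm) with 3 mm to spare either side, so the fork can be turned round only when lifted off.
- probe_lift (a point): Top of the fixed probe lift at the end of the deck far from the robot, to be kept clear of: its post, blue arm and rinse pot fill x 0 to 125, y -134 to -180, up to z = 92 mm of the pivot frame.
- fork_hub (a point): Middle of the hub of the loose aluminium tube fork (0.17 to 0.27 kg, 216 mm long, balances at the hub). Hub block 40 (x) by 26 (y) by 38 mm (z), 14.4 mm hole through along z; point 19 mm above its underside, so 19 mm above pivot when home. x axis to the narrow orange end, -x to the wide blue end. At the start it is home on the pin, orange end in the lane gap.
- fork_50 (a point): Middle of the slot of the wide blue end (52 mm wide, 31 mm slot, from 62 to 108 mm from the hub's axis), 92 mm from the axis, level with the fork's underside. Between hub and fork ends runs a flat shank 26 mm wide; shank and ends are 10 mm thick, their undersides level with the hub's.
- fork_15 (a point): Middle of the slot of the narrow orange end (36 mm wide, 18 mm slot, from 62 to 108 mm from the hub's axis), 92 mm from the axis, level with the fork's underside.
- bolt_knob (a point): Middle of the bolt's red knob: a cylinder dia 16 mm, 32 mm tall along z of the pivot frame, standing on the bolt's flat tongue. With the bolt home it is at x -50, y 50, z 34 mm of the pivot frame; drawing the bolt carries it along +y, roughly towards the robot.
- bolt_tip (a point): Tip of the bolt's steel tongue (16 mm wide, 6 mm thick), 58 mm from the knob along -y, on the tongue's mid thickness. Home, it is 8 mm past the fork's middle line, the tongue 2 mm over the shank, so the fork cannot be lifted.
- bolt (a joint): How far the bolt is drawn, m: 0 fully home across the fork, 0.040 right back; clear of the fork from 0.021. Slides with about 2 N of friction and stays where it is left; up to 6 mm drawn at the start.
- tube_near_mid (a point): Middle (57 mm up) of the 50 ml tube nearer the robot: loose, clear, dia 29 mm, 114 mm tall, blue cap dia 34 mm. Stands square to the deck in the lane at x 96, y 62 mm of the pivot frame, its cap up to z = 108 mm. Not to be disturbed.
- tube_far_mid (a point): Middle of the other 50 ml tube, the same, at y -62 mm of the pivot frame. Not to be disturbed.
- rack15_mid (a point): Rack of ten orange-capped 15 ml tubes, loose on the bench before or behind the sampler: 64 (x) by 150 (y) mm, 127 mm tall; the point is on its axis 60 mm above the bench. Not to be disturbed.
- reagent_mid (a point): Amber reagent bottle, loose on the bench before or behind the sampler: dia 72 mm, 165 mm tall; the point is on its axis 80 mm above the bench. Not to be disturbed.
Not all that is in view belongs to the job. Leave any pink look-alike of the part that bears fork_hub alone.

How it is judged:
By the outcome, as a careful person would: the job done as asked, in the order asked, and still so for the second after the job is handed in, with the robot touching nothing.
It also fails if it takes over 53 s, if anything falls off the work surface, if the arm or the gripper's body presses on something with over 40 N, if the wrist force passes 120 N, or if a joint passes its speed limit or range.

### The arm

A 7-joint arm with a two-finger parallel gripper is mounted at the origin on the work surface. World frame = base frame: x ahead of the robot, y to its left, z up, the work surface at z = 0. Lengths are in m, angles in rad, forces in N, time in s.
With the tool pointing down it reaches from about 0.4 to 0.9 m from the base axis. Payload 5.5 kg.
Tool frame: the origin (TCP) lies on the mounting face of the last link; the fingertips stand 178 mm ahead of it and the grasp point (between the pads) lies 159 mm ahead of it; z points along the fingers, x is the direction in which the jaws open and shut, and the axes are right-handed (so a half turn about z gives the same grasp; the last joint's range is limited). The gripper opens to 92 mm and grips with 3 to 60 N. Pads are 19 mm wide; open, the fingers measure 130 mm over their backs; the gripper's body (75 mm by 190 mm) begins 47 mm behind the grasp point.
Start: joints at [1.389, 0.501, -0.427, 1.55, 0.221, 1.138, -0.21], TCP at [0.28, -0.587, 0.405] pointing down, gripper open.
Joint ranges: [-2.88, 2.88], [-0.31, 2.03], [-1.54, 1.56], [0.2, 2.42], [-1.41, 4.55], [0.19, 2.02], [-2.57, 2.57]. Speed limits (rad/s): [2.57, 2.57, 3.14, 3.14, 3.14, 3.14, 3.14].

### API

Orientations are given as a unit quaternion [w, x, y, z].
In Python, from bench import ctrl, cams gives the robot as it stands.
- The arm moves only by the shell command python3 -m jog 'ROWS' [FORCE]. ROWS is JSON, a list of rows, each a list of 5 numbers: the closure, from -1 (fully open) to 1 (shut), then the shift along the tool's x, y, z in mm, then the turn about the tool's z in rad. A call has 1 to 10 rows; each row is the pose to reach, as a shift and turn from the pose measured when the call began, along the tool's axes at that moment; what a row does not reach only later rows make up. A row lasts 1/10 s, in which the tool goes at most 50 mm and 8.59 degrees, less where a joint would pass 70% of its speed; a pose out of reach is approached as far as the arm can. A call with a gripper value outside its range is refused whole. The fingers move at their own pace and stop on an object; FORCE is the grip in N (left out, the last holds). Time passes only in rows, so rows that repeat a pose let the fingers close. It gives the time, the measured TCP pose, the force and the opening at its end, in the units of the state.
- ctrl.observe(): the state, without advancing time (a new reading comes with each control period).
- cams.camera(name): name is "side" or "top" or "wrist"; returns a dict with "frame" (480x640x3 uint8, red, green, blue), "mtx" (3x3 intrinsics, pixels), "origin" and "rotation" of the camera in the world. Camera axes: x right, y down, z forward; pixel columns grow to the right and rows downward; lengths in m; the calibration is good to about 2 mm. A picture is of the moment at which its call begins. There is no depth.
- ctrl.sign_off(): hands the job in, once; it reports no verdict.
The state is a dict: "clock": time; "joint_positions": joint angles; "joint_vel": joint speeds; "joint_efforts": joint torques, N m; "position": TCP position; "orientation": TCP orientation; "force": force on the tool from outside, world axes, zero at the start; "torque": the same for the moment, N m; "finger_gap": finger opening in m.
Only numpy, scipy, OpenCV 4.12 (cv2) and the standard library are available. Lean on these libraries where they do the work, as an engineer would, in place of code of your own. Each camera call takes 0.05 s, during which the arm holds its last target. There are 200 camera calls.

## Working session

There is one attempt and no reset: what is moved stays moved. The work goes in short steps, Python scripts to look and compute and a shell command to move; the robot and the scene stay as the last step left them, time stands still between calls to the robot, and variables do not carry over. Pictures are saved under pics/ and viewed, about 8 in all and at most 12, crops included, and the job is handed in when it is done.

```bash
ls; mkdir -p pics
cat > h.py <<'E'
import numpy as np, cv2, json
from bench import ctrl, cams
from scipy.spatial.transform import Rotation as R
def q2R(q): return R.from_quat([q[1],q[2],q[3],q[0]]).as_matrix()
def grab(n,f):
    c=cams.camera(n); cv2.imwrite(f'pics/{f}.png',c['frame'][:,:,::-1])
    np.savez(f'pics/{f}.npz',**{k:np.array(v) for k,v in c.items()}); return c
def load(f): return dict(np.load(f'pics/{f}.npz'))
def ray(c,u,v):
    d=c['rotation']@np.linalg.solve(c['mtx'],[u,v,1.]); return np.array(c['origin']),d/np.linalg.norm(d)
def onz(c,u,v,z):
    o,d=ray(c,u,v); return o+d*(z-o[2])/d[2]
def proj(c,p):
    q=np.array(c['rotation']).T@(np.array(p)-c['origin']); q=c['mtx']@q; return q[:2]/q[2]
def tri(rs):
    A=np.zeros((3,3));b=np.zeros(3)
    for o,d in rs:
        P=np.eye(3)-np.outer(d,d);A+=P;b+=P@o
    x=np.linalg.solve(A,b); return x,[np.linalg.norm((np.eye(3)-np.outer(d,d))@(x-o)) for o,d in rs]
E
python3 - <<'E'
from h import *
print(ctrl.observe())
ims=[]
for n in ['side','top','wrist']:
    c=grab(n,n+'0'); print(n,c['mtx'].tolist(),np.round(c['origin'],3),np.round(c['rotation'],3).tolist())
E
```

```text
pics
{'clock': 0.0, 'joint_positions': array([ 1.38917698,  0.50185635, -0.42682732,  1.55145142,  0.22078827,
        1.13830221, -0.21031178]), 'joint_vel': array([-0.00020827, -0.00017012,  0.0026343 ,  0.00096611, -0.00020591,
       -0.00154445, -0.00052075]), 'joint_efforts': array([-1.16917268e-03, -5.66593838e+01, -5.81643820e+00, -2.79114819e+01,
       -6.85241190e-02,  3.06796900e-02,  2.02375377e-04]), 'position': array([ 0.27950667, -0.58643905,  0.40367528]), 'orientation': array([-5.62225413e-04,  8.45682190e-01, -5.33685933e-01, -8.02026020e-04]), 'force': array([-0.0642324 , -0.48574139,  0.15852196]), 'torque': array([-0.02477171, -0.00779724, -0.02557518]), 'finger_gap': 0.09177239678669342}
side [[505.99308634673025, 0.0, 312.8068033962695], [0.0, 505.99308634673025, 231.79149327238298], [0.0, 0.0, 1.0]] [0.31  0.699 0.6  ] [0.093, -0.179, 0.856, -0.476]
top [[456.1940032033553, 0.0, 315.6018233995084], [0.0, 456.1940032033553, 238.0161210142015], [0.0, 0.0, 1.0]] [0.456 0.019 0.892] [-0.068, 0.712, -0.695, 0.07]
wrist [[331.86764267647607, 0.0, 322.2472105546264], [0.0, 331.86764267647607, 243.09150580157723], [0.0, 0.0, 1.0]] [ 0.354 -0.553  0.384] [0.129, 0.836, -0.527, -0.082]
```

View pics/top0.png

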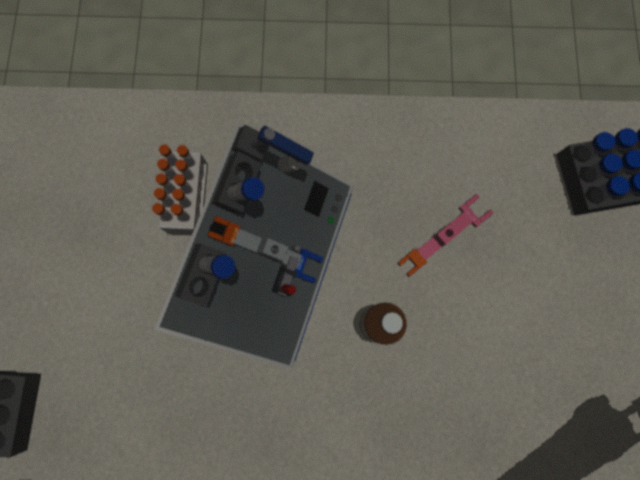

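View pics/side0.png

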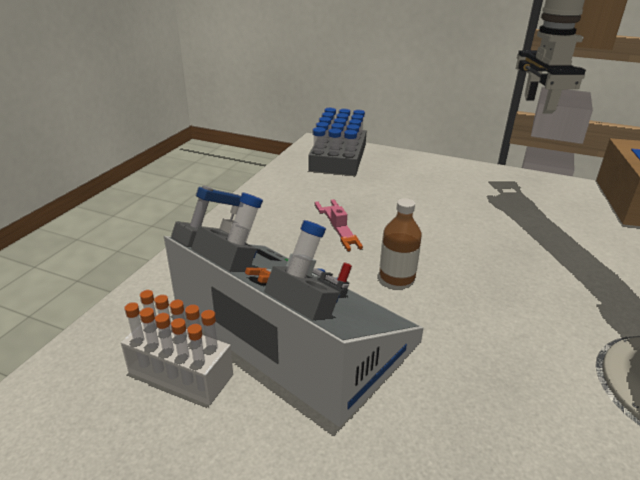

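```bash
cat >> h.py <<'E'
_g=grab
def fix(c):
    c=dict(c); r=np.array(c['rotation'])
    if r.size==4: c['rotation']=q2R(r)
    return c
def grab(n,f): return fix(_g(n,f))
def load(f): return fix(np.load(f'pics/{f}.npz'))
def blobs(c,name,amin=8):
    h=cv2.cvtColor(c['frame'],cv2.COLOR_RGB2HSV); H,S,V=[h[...,i].astype(int) for i in range(3)]
    m={'red':((H<5)|(H>174))&(S>150)&(V>60),'orange':(H>=6)&(H<18)&(S>185)&(V>120),'blue':(H>100)&(H<122)&(S>140)&(V>60)}[name]
    n,l,s,ce=cv2.connectedComponentsWithStats(m.astype(np.uint8))
    return [(int(s[i,4]),np.round(ce[i],1).tolist(),s[i,:4].tolist()) for i in range(1,n) if s[i,4]>=amin]
E
python3 - <<'E'
from h import *
t=load('top0');s=load('side0')
for c in (t,s):
    print(c['rotation'].round(3).tolist())
    for n in ['red','orange','blue']: print(n,blobs(c,n))
a=cv2.resize(t['frame'][110:380,140:420],None,fx=2,fy=2,interpolation=2)[:540]
b=cv2.resize(s['frame'][170:350,150:440],(0,0),fx=2.7,fy=2.7,interpolation=2)
cv2.imwrite('pics/c1.png',a[:,:,::-1]);cv2.imwrite('pics/c2.png',b[:,:,::-1])
E
```

```text
[[0.023, -0.981, 0.194], [-1.0, -0.024, -0.001], [0.005, -0.193, -0.981]]
red [(52, [291.2, 289.4], [288, 286, 8, 8])]
orange [(87, [417.3, 258.0], [410, 251, 15, 15])]
blue [(235, [628.3, 136.6], [619, 129, 19, 16]), (238, [605.6, 140.6], [597, 133, 18, 17]), (138, [284.8, 142.8], [273, 134, 27, 21]), (9, [301.7, 148.8], [300, 147, 4, 5]), (10, [305.3, 153.1], [304, 151, 4, 6]), (195, [633.6, 158.1], [627, 150, 13, 18]), (259, [612.6, 162.3], [604, 154, 18, 18]), (75, [637.0, 179.8], [634, 172, 6, 17]), (269, [619.9, 184.6], [611, 176, 19, 18]), (355, [253.4, 188.0], [243, 178, 21, 22]), (286, [306.7, 264.8], [296, 249, 27, 34]), (399, [223.5, 266.2], [213, 255, 22, 23])]
[[-0.919, -0.217, 0.33], [-0.395, 0.483, -0.782], [0.01, -0.849, -0.529]]
red [(140, [344.1, 272.2], [338, 263, 13, 19])]
orange [(98, [350.3, 241.3], [341, 236, 21, 13]), (125, [259.2, 272.6], [246, 268, 24, 14]), (64, [146.2, 294.1], [141, 291, 11, 7]), (69, [160.8, 299.0], [155, 296, 12, 7]), (75, [176.2, 304.0], [171, 300, 12, 9]), (72, [131.2, 307.0], [126, 304, 12, 7]), (81, [191.5, 309.4], [186, 306, 12, 8]), (82, [146.2, 312.2], [140, 308, 13, 9]), (86, [207.6, 314.5], [202, 311, 13, 8]), (86, [161.8, 317.6], [155, 314, 14, 8]), (90, [177.7, 323.1], [172, 319, 13, 9]), (95, [194.0, 328.9], [188, 325, 13, 9])]
blue [(301, [324.1, 121.8], [314, 108, 22, 28]), (309, [339.0, 123.1], [329, 109, 21, 28]), (316, [354.0, 124.5], [345, 110, 19, 29]), (38, [636.8, 152.6], [632, 150, 8, 9]), (448, [229.8, 197.0], [197, 188, 65, 19]), (227, [312.6, 228.4], [301, 221, 24, 16]), (62, [389.8, 361.3], [376, 345, 30, 31])]
```

View pics/c1.png

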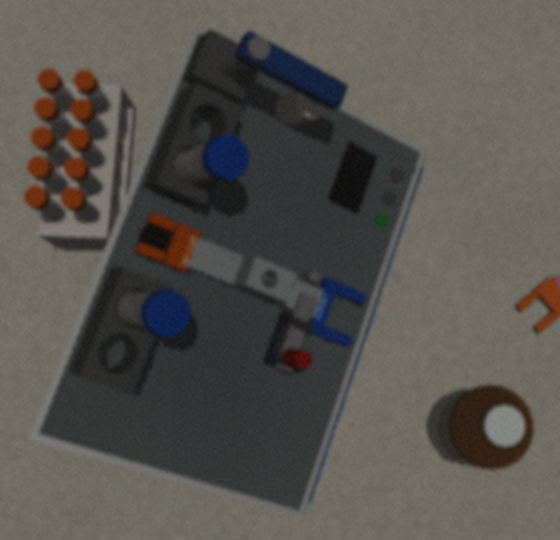

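```bash
cat >> h.py <<'E'
C30,S30=np.sqrt(3)/2,.5
def pose(p):
    X,Y,a=p; Rz=R.from_euler('z',a).as_matrix()
    Rp=Rz@np.array([[C30,0,-S30],[0,1,0],[S30,0,C30]])
    o=np.array([X,Y,.095])+Rp@[0,0,.006]; return Rz,Rp,o
def P(p,x,y,z):
    _,Rp,o=pose(p); return o+Rp@(np.array([x,y,z])/1000)
E
python3 - <<'E'
from h import *
from scipy.optimize import least_squares
t=load('top0');s=load('side0')
print('cap',tri([ray(t,223.5,266.2),ray(s,312.6,228.4)]))
print('knob',tri([ray(t,291.2,289.4),ray(s,344.1,272.2)]))
def pts(p,d):
    w=lambda x,y,z:np.array([p[0],p[1],0])+pose(p)[0]@[x,y,z]
    return [(t,(223.5,266.2),P(p,96,62,102),1),(s,(312.6,228.4),P(p,96,62,98),1),(t,(253.4,188),P(p,96,-62,102),1),
     (t,(291.2,289.4),P(p,-50,50+d,44),1),(s,(344.1,272.2),P(p,-50,50+d,34),1),
     (t,(158.5,327.5),w(.111,.185,.159),.5),(t,(291,365),w(-.111,.185,.031),.5),(t,(350,186),w(-.111,-.185,.031),.5)]
f=lambda q:np.concatenate([(proj(c,x)-uv)*k for c,uv,x,k in pts(q[:3],q[3])])
o=least_squares(f,[.45,.1,1.57,3]);print(o.x,f(o.x).reshape(-1,2).round(1).tolist())
p=o.x[:3]
for n,x in dict(pivot=(0,0,0),tip=(0,0,29),hub=(0,0,19),hubtop=(0,0,38),orange=(92,0,5),blue=(-85,0,5)).items(): print(n,P(p,*x).round(4),proj(t,P(p,*x)).round(1),proj(s,P(p,*x)).round(1))
E
```

```text
cap (array([0.54139989, 0.15126447, 0.23495049]), [np.float64(0.0003999463352703789), np.float64(0.0003999463352702737)])
knob (array([0.52203839, 0.05896721, 0.10325197]), [np.float64(0.0014848556418233059), np.float64(0.0014848556418235054)])
[0.59226486 0.10503941 1.270765   4.27043126] [[-0.2, -0.6], [-0.8, 1.7], [-0.7, -0.4], [1.3, -0.2], [0.8, 0.1], [-1.1, 1.0], [1.1, 1.9], [2.3, -1.0]]
pivot [0.5914 0.1022 0.1002] [267.9 248.6] [295.7 278. ]
tip [0.5871 0.0883 0.1253] [274.5 248.8] [301.6 261.5]
hub [0.5886 0.0931 0.1167] [272.1 248.7] [299.6 267.2]
hubtop [0.5858 0.084  0.1331] [276.6 248.8] [303.5 256.4]
orange [0.6142 0.1759 0.1505] [221.1 228.9] [260.4 274.6]
blue [0.5689 0.0295 0.062 ] [309.  265.2] [324.8 275.6]
```

Run:
```python
from h import *
o=ctrl.observe();T=q2R(o['orientation']);print(T.round(3).tolist())
w=load('wrist0');print('cam in tool',(T.T@(w['origin']-o['position'])).round(3),(T.T@w['rotation']).round(2).tolist())
s=load('side0')
im=np.hstack([cv2.resize(s['frame'][0:200,480:640],(384,480),interpolation=2),cv2.resize(w['frame'],(416,480-168))if 0 else cv2.copyMakeBorder(cv2.resize(w['frame'],(416,312)),0,168,0,0,0)])
cv2.imwrite('pics/c3.png',im[:,:,::-1])
p=[.59226,.10504,1.27077]
_,Rp,_=pose(p); ty=Rp[:,1]; a=np.arctan2(ty@T[:,1],ty@T[:,0]);print('turn to align x with pivot y',a, a-np.sign(a)*np.pi)
```

```text
[[0.43, -0.903, -0.001], [-0.903, -0.43, 0.001], [-0.001, -0.0, -1.0]]
cam in tool [ 0.001 -0.081  0.02 ] [[1.0, 0.0, 0.0], [-0.0, 0.95, 0.3], [-0.0, -0.3, 0.95]]
turn to align x with pivot y 2.3156329543519307 -0.8259596992378624
```

View pics/c3.png

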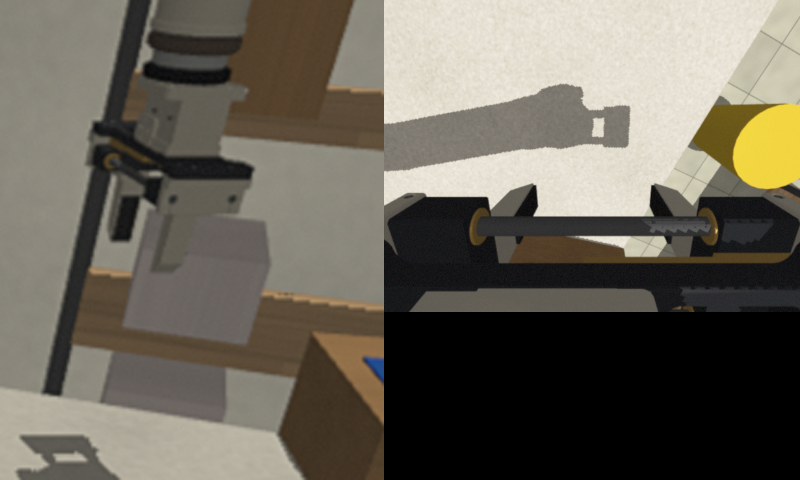

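```bash
cat >> h.py <<'E'
p0=[.59226,.10504,1.27077]
def plan(G,yaw=None,name=''):
    """tool shift mm to put grasp point at world G; turn to align tool x with horizontal dir yaw (mod pi)"""
    o=ctrl.observe();T=q2R(o['orientation']); cur=o['position']+T@[0,0,.159]
    s=T.T@(np.array(G)-cur)*1000
    a=0
    if yaw is not None:
        d=np.array([np.cos(yaw),np.sin(yaw),0]);a=np.arctan2(d@T[:,1],d@T[:,0])
    print(name,'shift',s.round(1),'turn',round(a,3),'or',round(a-np.sign(a)*np.pi,3)); return s
E
cat > st.py <<'E'
from h import *
o=ctrl.observe();T=q2R(o['orientation']);print('t',o['clock'],'gp',(o['position']+T@[0,0,.159]).round(4),'F',np.round(o['force'],1),'gap',o['finger_gap'],'q',o['joint_positions'].round(2),'zt',T[:,2].round(3),'xyaw',np.arctan2(T[1,0],T[0,0]))
E
python3 - <<'E'
from h import *
G=P(p0,-50,54.3,38);print(G); yp=p0[2]+np.pi/2
plan(G+[0,0,.11],yp,'above');plan(G,yp,'knob')
t=load('top0')
for u,v,z in [(385,323,.165),(445,235,.02),(510,290,0),(480,340,0),(560,300,0),(478,203,.01),(405,268,.01)]: print(u,v,onz(t,u,v,z).round(3))
E
```

```text
[0.52108616 0.05870393 0.10810512]
above shift [-478.2 -495.7   27.5] turn 2.316 or -0.826
knob shift [-478.1 -495.7  137.5] turn 2.316 or -0.826
385 323 [ 0.467 -0.093  0.165]
445 235 [ 0.64  -0.234  0.02 ]
510 290 [ 0.538 -0.363  0.   ]
480 340 [ 0.441 -0.3    0.   ]
560 300 [ 0.521 -0.46   0.   ]
478 203 [ 0.71  -0.305  0.01 ]
405 268 [ 0.575 -0.157  0.01 ]
```

```bash
python3 -m jog '[[0,-34,-35,0,-0.06],[0,-68,-70,0,-0.12],[0,-102,-106,0,-0.18],[0,-136,-141,0,-0.24],[0,-170,-177,0,-0.3],[0,-204,-212,0,-0.36],[0,-238,-247,0,-0.42],[0,-272,-282,0,-0.48],[0,-306,-318,0,-0.54],[0,-340,-353,0,-0.6]]' 15
python3 - <<'E'
import st
from h import *
G=P(p0,-50,54.3,38); yp=p0[2]+np.pi/2
plan(G+[0,0,.11],yp,'above')
E
```

```text
clock: 1.15
position: [0.4521, -0.1258, 0.4046]
orientation: [-0.0, 0.966, -0.259, -0.0]
force: [1.3, -1.2, -1.0]
finger_gap: 0.0461
t 1.15 gp [ 0.452  -0.1257  0.2456] F [ 1.3 -1.2 -1. ] gap 0.04614476044056181 q [ 0.93  0.22 -0.8   1.98  0.18  1.02 -0.48] zt [-0.     0.001 -1.   ] xyaw -0.5237643836155438
above shift [ -32.4 -194.2   27.6] turn 2.918 or -0.224
```

```bash
python3 -m jog '[[0,-7,-45,6,-0.06],[0,-14,-90,12,-0.12],[0,-22,-135,20,-0.18],[0,-29,-170,25,-0.224],[0,-32,-194,28,-0.224],[0,-32,-194,28,-0.224],[0,-32,-194,28,-0.224]]'
python3 - <<'E'
import st
from h import *
G=P(p0,-50,54.3,38); yp=p0[2]+np.pi/2
plan(G,yp,'knob')
for n in ('wrist',): grab(n,'wrist1')
E
```

```text
clock: 1.85
position: [0.5212, 0.0585, 0.3763]
orientation: [-0.0, 0.989, -0.149, -0.001]
force: [0.4, -0.5, -0.3]
finger_gap: 0.046
t 1.85 gp [0.521  0.0586 0.2173] F [ 0.4 -0.5 -0.3] gap 0.04597477327928976 q [ 0.54  0.4  -0.87  1.88  0.36  1.02 -0.78] zt [-0.001  0.001 -1.   ] xyaw -0.2983587042509115
knob shift [ 3.000e-01 -1.000e-01  1.092e+02] turn -3.14 or 0.002
```

View pics/wrist1.png

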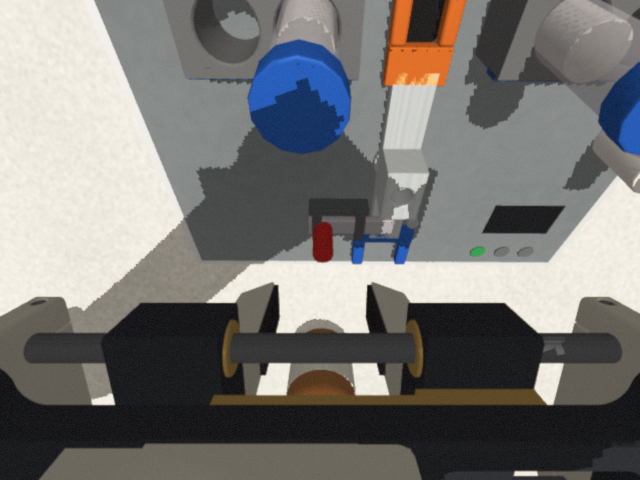

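Run:
```python
from h import *
from scipy.optimize import least_squares
w=load('wrist1');t=load('top0');s=load('side0')
print(blobs(w,'red',40),[b for b in blobs(w,'blue',200)],blobs(w,'orange',200))
for n,x in dict(knob=(-50,54.3,34),knobt=(-50,54.3,50),capn=(96,62,108),capmid=(96,62,98),hubtop=(0,0,38),o62=(62,0,10),o108=(108,0,10),b108a=(-108,26,10),b108b=(-108,-26,10),stop=(-50,-21,14)).items(): print(n,proj(w,P(p0,*x)).round(1))
cv2.imwrite('pics/c4.png',cv2.resize(w['frame'][130:270,290:450],None,fx=4,fy=4,interpolation=2)[:,:,::-1])
```

```text
[(662, [322.3, 241.7], [313, 222, 19, 39])] [(9058, [299.6, 97.1], [248, 40, 102, 114]), (2525, [623.4, 112.0], [599, 63, 41, 92]), (821, [385.4, 245.4], [352, 225, 62, 39])] [(3705, [420.3, 45.4], [384, 0, 82, 85])]
knob [321.9 241.4]
knobt [321.8 256.8]
capn [297.2 102. ]
capmid [298.8  88.7]
hubtop [402.2 195.8]
o62 [413.4  84.3]
o108 [432.4 -11.7]
b108a [351.  263.8]
b108b [404.5 263.9]
stop [412.1 224.1]
```

View pics/c4.png

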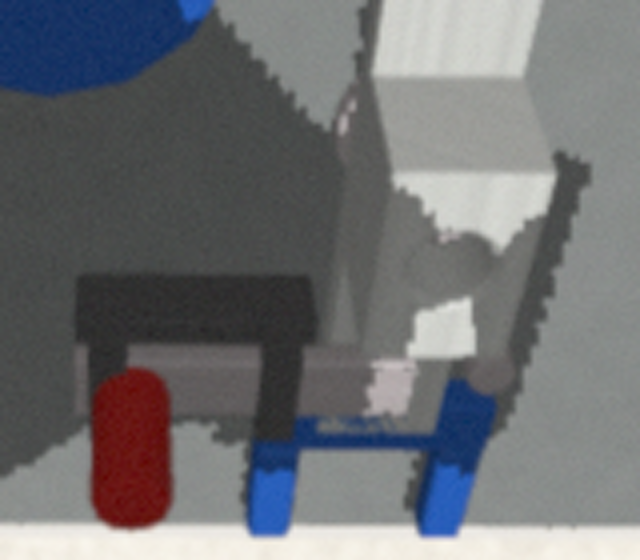

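```bash
python3 -m jog '[[0,0,0,36,0],[0,0,0,72,0],[0,0,0,100,0],[0,0,0,109,0],[0,0,0,109,0],[0.8,0,0,109,0],[0.8,0,0,109,0],[0.8,0,0,109,0],[0.8,0,0,109,0]]' 20; python3 st.py
```

```text
clock: 2.8
position: [0.5214, 0.0576, 0.2683]
orientation: [0.0, 0.989, -0.15, 0.0]
force: [-0.4, -0.2, 0.4]
finger_gap: 0.0185
t 2.8 gp [0.5215 0.0575 0.1093] F [-0.4 -0.2  0.4] gap 0.01848301203486765 q [ 0.45  0.55 -0.76  1.96  0.51  0.83 -0.9 ] zt [ 0. -0. -1.] xyaw -0.30030468902206237
```

```bash
python3 -m jog '[[0.9,0,0,0,0],[0.9,0,0,0,0],[0.9,-8,0,0,0],[0.9,-18,0,0,0],[0.9,-28,0,0,0],[0.9,-34,0,0,0],[0.9,-38,0,0,0],[0.9,-38,0,0,0]]' 25; python3 st.py
```

```text
clock: 3.6
position: [0.4857, 0.0685, 0.2683]
orientation: [-0.0, 0.989, -0.15, 0.002]
force: [7.5, 0.7, -10.5]
finger_gap: 0.0153
t 3.6 gp [0.4863 0.0685 0.1093] F [  7.5   0.7 -10.5] gap 0.015260754792149039 q [ 0.45  0.5  -0.78  2.05  0.5   0.79 -0.94] zt [ 0.004  0.    -1.   ] xyaw -0.3003041932020354
```

```bash
python3 -m jog '[[0.9,-2,0,0,0],[0.9,-3,0,0,0],[0.9,-3,0,0,0]]' 25; python3 st.py; python3 -m jog '[[-0.1,0,0,0,0],[-0.1,0,0,0,0],[-0.1,0,0,0,0],[-0.1,0,0,-40,0],[-0.1,0,0,-90,0]]'
python3 - <<'E'
import st
from h import *
w=grab('wrist','wrist2');t=grab('top','top2');print(blobs(w,'red',40),blobs(t,'red'))
for d in (36,38,40): print(d,proj(w,P(p0,-50,50+d,34)),proj(t,P(p0,-50,50+d,44)))
# grasp target h/v -> pivot x,z
for h,v in [(-28,17)]:
    x,z=h*C30+v*S30,-h*S30+v*C30; print('x,z',x,z); G=P(p0,x,0,z);plan(G,p0[2]+np.pi/2,'hub')
E
```

```text
clock: 3.9
position: [0.4848, 0.0684, 0.2684]
orientation: [-0.001, 0.989, -0.15, 0.004]
force: [12.2, -2.1, -15.5]
finger_gap: 0.0153
t 3.9 gp [0.4863 0.0686 0.1094] F [ 12.2  -2.1 -15.5] gap 0.015279344200718387 q [ 0.45  0.5  -0.78  2.05  0.5   0.78 -0.94] zt [ 0.009  0.001 -1.   ] xyaw -0.30146819866669766
clock: 4.4
position: [0.4824, 0.0684, 0.3575]
orientation: [-0.001, 0.989, -0.15, 0.001]
force: [1.7, -0.6, 1.5]
finger_gap: 0.0486
t 4.4 gp [0.4828 0.0686 0.1985] F [ 1.7 -0.6  1.5] gap 0.04857094831155336 q [ 0.56  0.36 -0.89  1.99  0.34  0.95 -0.81] zt [ 0.003  0.002 -1.   ] xyaw -0.300186618873389
[(789, [326.5, 247.1], [317, 226, 21, 43])] []
36 [331.74527672 247.04973804] [286.38895058 307.03333874]
38 [329.04355036 247.0500526 ] [285.9983402  308.16871045]
40 [326.34173929 247.05036717] [285.60735394 309.30517474]
x,z -15.748711305964282 28.722431864335455
hub shift [ 87.2 -32.2  89.4] turn 3.141 or -0.0
```

```bash
python3 -m jog '[[-0.1,40,-15,0,0],[-0.1,80,-30,0,0],[-0.1,87,-32,20,0],[-0.1,87,-32,50,0],[-0.1,87,-32,77,0],[-0.1,87,-32,87,0],[-0.1,87,-32,87,0]]' 15
python3 - <<'E'
import st
from h import *
x,z=-28*C30+19*S30,28*S30+19*C30
plan(P(p0,x,0,z),p0[2]+np.pi/2,'hub')
E
python3 -m jog '[[0.6,0,0,0,0],[0.6,0,0,0,0],[0.6,0,0,0,0],[0.6,0,0,0,0]]' 20; python3 st.py
```

```text
clock: 5.2
position: [0.5788, 0.0752, 0.277]
orientation: [-0.002, 0.989, -0.149, 0.007]
force: [-0.2, 0.4, -0.1]
finger_gap: 0.0506
t 5.2 gp [0.5811 0.0754 0.118 ] F [-0.2  0.4 -0.1] gap 0.050593128158753144 q [ 0.39  0.63 -0.75  1.82  0.54  0.9  -0.91] zt [ 0.014  0.001 -1.   ] xyaw -0.2994534567427446
hub shift [ 1.9 -0.6 -1.2] turn -3.141 or 0.001
clock: 5.6
position: [0.5795, 0.0751, 0.2781]
orientation: [-0.002, 0.989, -0.149, 0.008]
force: [0.0, -0.1, 1.6]
finger_gap: 0.0257
t 5.6 gp [0.5822 0.0753 0.1192] F [ 0.  -0.1  1.6] gap 0.02572813176243269 q [ 0.39  0.62 -0.75  1.82  0.54  0.9  -0.91] zt [ 0.017  0.001 -1.   ] xyaw -0.2998462953095806
```

```bash
python3 -m jog '[[0.6,0,0,0,0],[0.6,0,1,-2,0],[0.6,0,5,-9,0],[0.6,0,10,-17,0],[0.6,0,15,-26,0],[0.6,0,20,-35,0]]' 50; python3 st.py
python3 - <<'E'
from h import *
grab('wrist','wrist3')
E
```

```text
clock: 6.2
position: [0.5727, 0.0552, 0.3138]
orientation: [-0.001, 0.989, -0.15, 0.008]
force: [0.3, -0.0, -2.6]
finger_gap: 0.0257
t 6.2 gp [0.5753 0.0552 0.1548] F [ 0.3 -0.  -2.6] gap 0.0257462753446565 q [ 0.46  0.56 -0.79  1.82  0.49  0.95 -0.85] zt [ 0.016  0.    -1.   ] xyaw -0.300232100126535
```

View pics/wrist3.png

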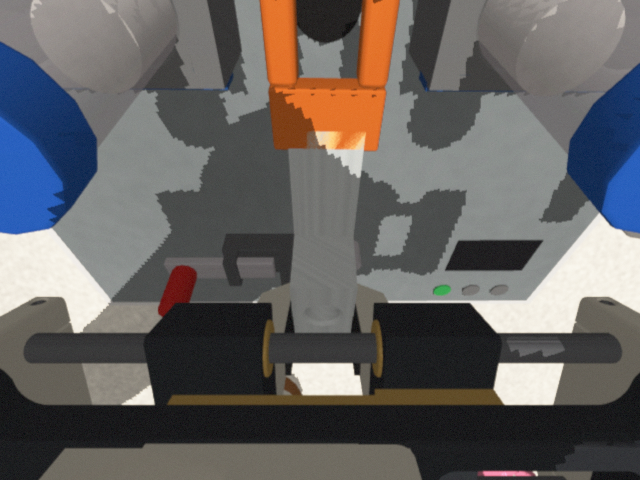

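```bash
python3 -m jog '[[0.6,0,20,-35,0],[0.6,0,40,-70,0],[0.6,0,60,-95,0],[0.6,0,90,-110,0],[0.6,0,120,-110,0.05]]' 50
python3 - <<'E'
import st
from h import *
plan([.53,-.40,.25],p0[2])
E
```

```text
clock: 6.75
position: [0.5358, -0.0606, 0.4274]
orientation: [-0.001, 0.985, -0.175, 0.011]
force: [0.8, -1.1, -2.1]
finger_gap: 0.0253
t 6.75 gp [ 0.5394 -0.0609  0.2685] F [ 0.8 -1.1 -2.1] gap 0.02525292536091056 q [ 0.78  0.36 -0.88  1.8   0.31  1.1  -0.56] zt [ 0.023 -0.002 -1.   ] xyaw -0.35106332001619994
 shift [107.4 321.7  18.9] turn -1.622 or 1.52
```

```bash
python3 -m jog '[[0.6,12,36,2,0.14],[0.6,24,72,4,0.28],[0.6,36,108,6,0.42],[0.6,48,144,8,0.56],[0.6,60,180,10,0.7],[0.6,72,216,12,0.84],[0.6,84,252,14,0.98],[0.6,95,285,16,1.12],[0.6,102,305,18,1.26],[0.6,107,322,19,1.4]]' 50
python3 - <<'E'
import st
from h import *
plan([.53,-.40,.11],p0[2])
E
```

```text
clock: 7.75
position: [0.5248, -0.402, 0.4085]
orientation: [0.008, -0.637, 0.77, -0.008]
force: [-0.2, 0.3, -1.7]
finger_gap: 0.0257
t 7.75 gp [ 0.5283 -0.4023  0.2495] F [-0.2  0.3 -1.7] gap 0.02571606533259094 q [ 0.93  0.51 -0.45  1.52  0.23  1.13 -1.32] zt [ 0.022 -0.002 -1.   ] xyaw -1.7590314606670188
 shift [ -2.2   1.8 139.5] turn -3.03 or 0.112
```

```bash
python3 -m jog '[[0.6,-2,2,45,0.11],[0.6,-2,2,90,0.11],[0.6,-2,2,130,0.11],[0.6,-2,2,155,0.11],[0.6,-2,2,166,0.11],[0.6,-2,2,166,0.11]]' 50; python3 st.py;  python3 -m jog '[[0.6,0,0,6,0],[0.6,0,0,12,0],[0.6,0,0,18,0],[0.6,0,0,23,0]]' 15; python3 st.py
```

```text
clock: 8.35
position: [0.5262, -0.3996, 0.2409]
orientation: [0.008, -0.594, 0.804, -0.005]
force: [0.1, 0.3, -1.3]
finger_gap: 0.0255
t 8.35 gp [ 0.5292 -0.3995  0.0819] F [ 0.1  0.3 -1.3] gap 0.02551860590169072 q [ 0.87  0.69 -0.37  1.64  0.3   0.85 -1.48] zt [ 0.019  0.001 -1.   ] xyaw -1.8690916642202338
clock: 8.75
position: [0.5274, -0.4, 0.2189]
orientation: [0.008, -0.594, 0.804, -0.007]
force: [2.1, -0.7, 0.7]
finger_gap: 0.0256
t 8.75 gp [ 0.5309 -0.4002  0.06  ] F [ 2.1 -0.7  0.7] gap 0.02563369087280679 q [ 0.86  0.72 -0.36  1.65  0.31  0.81 -1.49] zt [ 0.022 -0.001 -1.   ] xyaw -1.8689049519207666
```

```bash
python3 -m jog '[[0.6,0,0,6,0],[0.6,0,0,12,0],[0.6,0,0,18,0],[0.6,0,0,24,0],[0.6,0,0,27,0],[0.6,0,0,29,0],[0.6,0,0,29,0]]' 15; python3 st.py
python3 - <<'E'
from h import *
a=grab('side','side4')['frame'][70:370,300:640];b=grab('wrist','wrist4')['frame']
im=np.hstack([cv2.resize(a,(400,353)),cv2.resize(b,(400,300))[:].copy() if 0 else cv2.copyMakeBorder(cv2.resize(b,(400,300)),0,53,0,0,0)])
cv2.imwrite('pics/c5.png',im[:,:,::-1])
E
```

```text
clock: 9.45
position: [0.5278, -0.3999, 0.1894]
orientation: [0.008, -0.594, 0.804, -0.006]
force: [0.2, -0.1, -1.2]
finger_gap: 0.0258
t 9.45 gp [ 0.5311 -0.4     0.0304] F [ 0.2 -0.1 -1.2] gap 0.02582872002725921 q [ 0.85  0.77 -0.34  1.65  0.33  0.76 -1.5 ] zt [ 0.021 -0.001 -1.   ] xyaw -1.8689250570140823
```

View pics/c5.png

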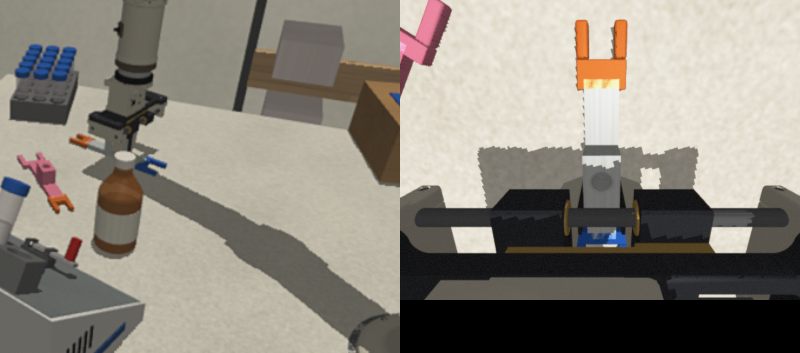

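```bash
python3 -m jog '[[0.1,0,0,0,0],[0.1,0,0,0,0],[0.1,0,0,-40,0],[0.1,0,0,-80,-0.1],[0.1,0,0,-80,-0.24],[0.1,0,0,-80,-0.38],[0.1,0,0,-80,-0.52],[0.1,0,0,-80,-0.66],[0.1,0,0,-80,-0.8],[0.1,0,0,-80,-0.94]]' 15;  python3 -m jog '[[0.1,0,0,0,-0.14],[0.1,0,0,0,-0.28],[0.1,0,0,0,-0.42],[0.1,0,0,0,-0.56],[0.1,0,0,0,-0.7],[0.1,0,0,0,-0.84],[0.1,0,0,0,-0.98],[0.1,0,0,0,-1.12],[0.1,0,0,0,-1.26],[0.1,0,0,0,-1.4]]'
python3 - <<'E'
import st
from h import *
w=load('wrist4'); hc=onz(w,321.6,291,.038); print('hub hole from wrist',hc)
o=onz(w,(602-400)*1.6,73*1.6,.010);print('orange',o, np.arctan2(*(o-hc)[[1,0]]))
plan([.53,-.4,.11],p0[2])
t=grab('top','top5');b=[(x,onz(t,*x[1],.01).round(4)) for n in('orange','blue') for x in blobs(t,n,20)];[print(x) for x in b if .25<x[1][0]<.66]
E
```

```text
clock: 10.55
position: [0.526, -0.4, 0.27]
orientation: [-0.004, 0.895, -0.446, 0.01]
force: [0.7, -0.4, 0.5]
finger_gap: 0.0413
clock: 11.55
position: [0.5259, -0.4003, 0.2703]
orientation: [0.004, 0.971, 0.239, 0.01]
force: [-0.0, 0.3, 0.7]
finger_gap: 0.0412
t 11.55 gp [ 0.5293 -0.4006  0.1114] F [-0.   0.3  0.7] gap 0.041217020386409564 q [ 1.21  0.82 -0.9   1.62  0.72  1.04  0.58] zt [ 0.021 -0.002 -1.   ] xyaw 0.4818743131916025
hub hole from wrist [ 0.54836572 -0.40661581  0.038     ]
orange [ 0.61866487 -0.42879809  0.01      ] -0.3056531717742388
 shift [ 0.9 -0.2  1.4] turn -0.789 or 2.353
((127, [417.0, 257.9], [410, 250, 15, 17]), array([ 0.5954, -0.1806,  0.01  ]))
((414, [223.3, 266.1], [212, 255, 23, 23]), array([0.5702, 0.1967, 0.01  ]))
```

```bash
python3 -m jog '[[0.1,0,0,0,-0.14],[0.1,0,0,0,-0.28],[0.1,0,0,0,-0.42],[0.1,0,0,0,-0.56],[0.1,0,0,0,-0.7],[0.1,0,0,0,-0.79],[0.1,0,0,0,-0.79]]'
python3 - <<'E'
import st
from h import *
plan([.5656,-.4120,.03],-.3057+np.pi/2)
b=grab('wrist','wrist5'); cv2.imwrite('pics/c6.png',cv2.resize(b['frame'],(480,360))[:,:,::-1])
print('hub px',proj(b,[.5484,-.4066,.038]))
E
```

```text
clock: 12.3
position: [0.5256, -0.4008, 0.27]
orientation: [0.007, 0.803, 0.596, 0.008]
force: [0.4, 0.2, -0.2]
finger_gap: 0.0412
t 12.3 gp [ 0.5289 -0.4011  0.111 ] F [ 0.4  0.2 -0.2] gap 0.04116845449275686 q [ 1.29  0.9  -1.05  1.62  0.85  1.12  1.29] zt [ 0.021 -0.002 -1.   ] xyaw 1.2760374343422072
 shift [-0.1 36.6 81.8] turn 0.011 or -3.131
hub px [324.3768346 287.7140027]
```

View pics/c6.png

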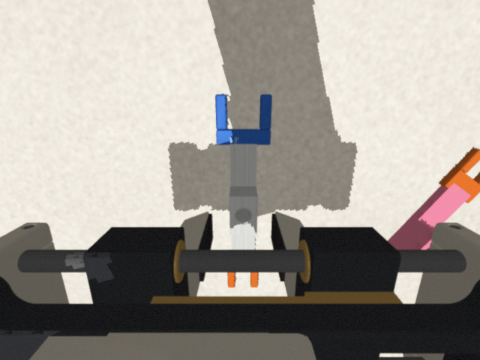

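```bash
python3 -m jog '[[0.1,0,37,0,0.01],[0.1,0,37,30,0.01],[0.1,0,37,60,0.01],[0.1,0,37,77,0.01],[0.1,0,37,82,0.01],[0.1,0,37,82,0.01],[0.6,0,37,82,0.01],[0.6,0,37,82,0.01],[0.6,0,37,82,0.01]]' 20; python3 st.py; python3 -m jog '[[0.6,0,0,0,0],[0.6,0,0,0,0],[0.6,0,0,-30,0],[0.6,0,0,-80,0]]' 50
python3 - <<'E'
import st
from h import *
# free deck spot: hub at pivot x=-60,y=120
w=lambda x,y,z:P(p0,x,y,z)
plan(w(-75,125,140),p0[2]+np.pi/2,'over deck')
E
```

```text
clock: 13.25
position: [0.5633, -0.4119, 0.1905]
orientation: [0.008, 0.807, 0.591, 0.008]
force: [-0.2, 0.8, 2.9]
finger_gap: 0.0258
t 13.25 gp [ 0.567  -0.4123  0.0315] F [-0.2  0.8  2.9] gap 0.025780279475535243 q [ 1.19  1.03 -0.96  1.54  0.93  1.06  1.25] zt [ 0.023 -0.003 -1.   ] xyaw 1.26359653790257
clock: 13.65
position: [0.5595, -0.4114, 0.2668]
orientation: [0.004, 0.807, 0.591, 0.007]
force: [0.3, -1.2, -2.1]
finger_gap: 0.0259
t 13.65 gp [ 0.5621 -0.4112  0.1078] F [ 0.3 -1.2 -2.1] gap 0.025889946533890044 q [ 1.22  0.94 -1.03  1.52  0.85  1.16  1.3 ] zt [ 0.016  0.001 -1.   ] xyaw 1.2635318683655683
over deck shift [ 362.8 -250.2  -77.6] turn -1.578 or 1.564
```

Run:
```python
from h import *
print(P(p0,-60,145,24))
plan([.47,-.13,.26],p0[2]+np.pi/2,'mid')
```

```text
[0.43394717 0.08392381 0.09098076]
mid shift [ 241.1 -170.5 -153.2] turn -1.578 or 1.564
```

```bash
python3 -m jog '[[0.6,0,0,-45,0.1],[0.6,0,0,-90,0.24],[0.6,10,-7,-130,0.38],[0.6,40,-28,-150,0.53],[0.6,73,-51,-153,0.68],[0.6,106,-75,-153,0.82],[0.6,140,-99,-153,0.97],[0.6,173,-122,-153,1.12],[0.6,207,-146,-153,1.26],[0.6,241,-170,-153,1.4]]' 50
python3 - <<'E'
import st
from h import *
plan([.434,.084,.26],p0[2]+np.pi/2,'deck above')
E
```

```text
clock: 14.65
position: [0.4669, -0.1288, 0.4186]
orientation: [-0.001, 0.997, -0.071, 0.008]
force: [0.6, -0.0, -3.0]
finger_gap: 0.0259
t 14.65 gp [ 0.4694 -0.1287  0.2596] F [ 0.6 -0.  -3. ] gap 0.025863362639330412 q [ 1.13  0.3  -1.06  1.93  0.3   1.06 -0.2 ] zt [ 0.016  0.001 -1.   ] xyaw -0.14240166620282352
deck above shift [ -65.2 -205.5   -0.8] turn -2.984 or 0.158
```

```bash
python3 -m jog '[[0.6,0,0,0,0.1],[0.6,-10,-30,0,0.158],[0.6,-24,-75,0,0.158],[0.6,-38,-120,0,0.158],[0.6,-52,-165,0,0.158],[0.6,-65,-205,0,0.158],[0.6,-65,-205,40,0.158],[0.6,-65,-205,80,0.158],[0.6,-65,-205,87,0.158],[0.6,-65,-205,87,0.158]]' 50
python3 - <<'E'
import st
from h import *
plan([.434,.084,.17],p0[2]+np.pi/2,'deck above')
a=grab('side','side6')['frame'];b=grab('top','top6')['frame']
im=np.hstack([a[120:420,200:520],cv2.resize(b[150:400,120:380],(312,300))])
cv2.imwrite('pics/c7.png',im[:,:,::-1])
E
```

```text
clock: 15.65
position: [0.4321, 0.0832, 0.3306]
orientation: [-0.001, 0.989, -0.149, 0.006]
force: [-0.4, -1.2, -0.5]
finger_gap: 0.0252
t 15.65 gp [0.4339 0.0832 0.1716] F [-0.4 -1.2 -0.5] gap 0.025201919153426875 q [ 0.65  0.36 -1.04  2.12  0.41  0.87 -0.93] zt [ 0.012  0.    -1.   ] xyaw -0.2995223978228802
deck above shift [-0.2 -0.7  1.6] turn -3.141 or 0.001
```

View pics/c7.png

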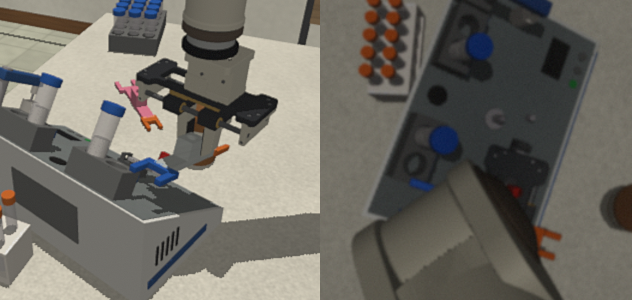

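```bash
python3 -m jog '[[0.6,0,0,6,0],[0.6,0,0,12,0],[0.6,0,0,18,0],[0.6,0,0,24,0],[0.6,0,0,30,0],[0.6,0,0,36,0]]' 15; python3 st.py;python3 -m jog '[[0.6,0,0,6,0],[0.6,0,0,12,0],[0.6,0,0,18,0],[0.6,0,0,24,0],[0.6,0,0,30,0]]' 15; python3 st.py
```

```text
clock: 16.35
position: [0.434, 0.0837, 0.2958]
orientation: [-0.002, 0.989, -0.15, 0.008]
force: [-0.6, 0.4, 0.5]
finger_gap: 0.0254
t 16.35 gp [0.4367 0.084  0.1368] F [-0.6  0.4  0.5] gap 0.025402957705244575 q [ 0.58  0.42 -0.98  2.14  0.5   0.8  -1.01] zt [ 0.017  0.001 -1.   ] xyaw -0.30043585153955904
clock: 16.85
position: [0.4351, 0.0836, 0.2664]
orientation: [-0.001, 0.989, -0.15, 0.009]
force: [-3.1, -3.8, 20.3]
finger_gap: 0.0256
t 16.85 gp [0.438  0.0835 0.1074] F [-3.1 -3.8 20.3] gap 0.02564917979254652 q [ 0.53  0.47 -0.92  2.16  0.57  0.75 -1.07] zt [ 0.018 -0.001 -1.   ] xyaw -0.3005304989995633
```

```bash
cat >> h.py <<'E'
def gpp():
    o=ctrl.observe();T=q2R(o['orientation']);g=o['position']+T@[0,0,.159]
    _,Rp,oo=pose(p0); return (Rp.T@(g-oo)*1000).round(1)
E
python3 - <<'E'
from h import *
print(gpp())
s=grab('side','side7');cv2.imwrite('pics/c8.png',cv2.resize(s['frame'][230:380,240:480],None,fx=3,fy=3,interpolation=2)[:,:,::-1])
E
```

```text
[-51.1 141.1  37.8]
```

View pics/c8.png

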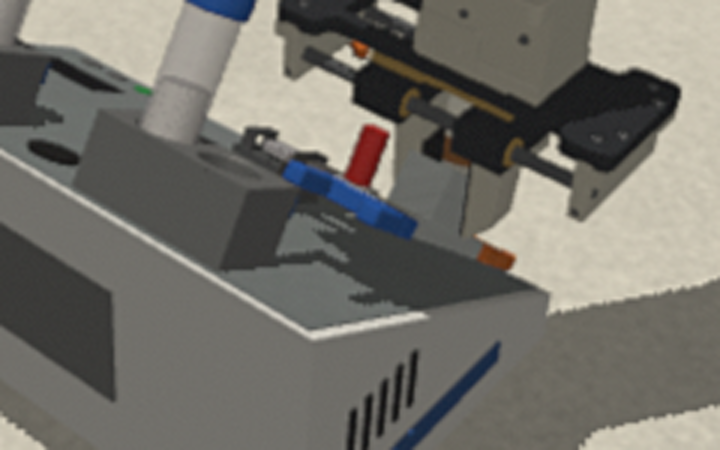

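```bash
python3 -m jog '[[0.6,0,0,-10,0],[0.6,0,0,-22,0],[0.6,-10,18,-22,0],[0.6,-10,18,-22,0]]' 30; python3 st.py;python3 -m jog '[[0.6,0,0,8,0],[0.6,0,0,16,0],[0.6,0,0,22,0],[0.6,0,0,28,0],[0.6,0,0,33,0],[0.6,0,0,38,0]]' 15; python3 st.py; python3 -c "
from h import *
print(gpp())"
```

```text
clock: 17.3
position: [0.4184, 0.068, 0.2878]
orientation: [0.0, 0.989, -0.15, 0.008]
force: [-0.5, -0.1, -2.2]
finger_gap: 0.0255
t 17.3 gp [0.4209 0.0676 0.1288] F [-0.5 -0.1 -2.2] gap 0.025531338873241955 q [ 0.62  0.4  -0.98  2.19  0.5   0.77 -0.99] zt [ 0.016 -0.003 -1.   ] xyaw -0.3016341787522852
clock: 17.9
position: [0.419, 0.0682, 0.2492]
orientation: [0.0, 0.989, -0.15, 0.008]
force: [0.7, 0.5, -1.0]
finger_gap: 0.026
t 17.9 gp [0.4215 0.0678 0.0902] F [ 0.7  0.5 -1. ] gap 0.025975219148700702 q [ 0.54  0.47 -0.9   2.21  0.6   0.7  -1.07] zt [ 0.016 -0.002 -1.   ] xyaw -0.30121068812860563
[-76.9 152.1  32.9]
```

```bash
python3 -m jog '[[0.6,0,0,3,0],[0.6,0,0,6,0],[0.6,0,0,8,0],[0.6,0,0,8,0]]' 15; python3 st.py; python3 -m jog '[[0.6,0,0,2,0],[0.6,0,0,3,0],[0.6,0,0,3,0]]' 15; python3 st.py
python3 - <<'E'
from h import *
print(gpp())
s=grab('side','side8');cv2.imwrite('pics/c9.png',cv2.resize(s['frame'][230:380,240:480],None,fx=3,fy=3,interpolation=2)[:,:,::-1])
E
```

```text
clock: 18.3
position: [0.4192, 0.0681, 0.2411]
orientation: [0.0, 0.989, -0.15, 0.008]
force: [0.1, -0.7, 0.1]
finger_gap: 0.0259
t 18.3 gp [0.4217 0.0677 0.0821] F [ 0.1 -0.7  0.1] gap 0.025852534758348276 q [ 0.52  0.49 -0.88  2.21  0.62  0.68 -1.09] zt [ 0.016 -0.003 -1.   ] xyaw -0.30114492345488425
clock: 18.6
position: [0.4194, 0.0681, 0.2382]
orientation: [0.0, 0.989, -0.15, 0.008]
force: [0.9, -0.3, 1.1]
finger_gap: 0.0261
t 18.6 gp [0.422  0.0676 0.0792] F [ 0.9 -0.3  1.1] gap 0.02605392914263398 q [ 0.52  0.49 -0.87  2.21  0.63  0.68 -1.1 ] zt [ 0.016 -0.003 -1.   ] xyaw -0.3011434045485003
[-82.4 151.6  23.3]
```

View pics/c9.png

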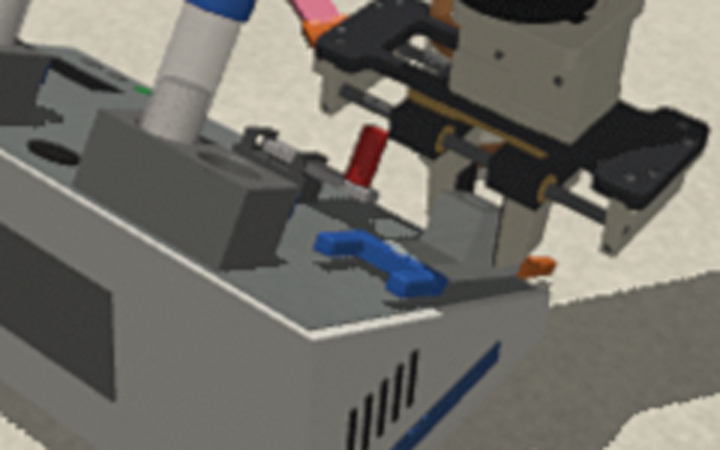

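```bash
python3 -m jog '[[0.6,0,0,2,0],[0.6,0,0,4,0],[0.6,0,0,4,0]]' 15; python3 st.py; python3 -m jog '[[0.6,0,0,2,0],[0.6,0,0,4,0],[0.6,0,0,4,0]]' 15; python3 st.py
python3 - <<'E'
from h import *
print(gpp())
for f in ('side7','side8'): print(f,[b for b in blobs(load(f),'blue') if 300<b[1][0]<420 and b[1][1]>260])
s=grab('side','side9');print([b for b in blobs(s,'blue') if 300<b[1][0]<420 and b[1][1]>260])
E
```

```text
clock: 18.95
position: [0.4199, 0.0683, 0.2347]
orientation: [0.0, 0.989, -0.15, 0.009]
force: [-0.8, -0.7, 10.5]
finger_gap: 0.0257
t 18.95 gp [0.4226 0.0678 0.0758] F [-0.8 -0.7 10.5] gap 0.025650531234945845 q [ 0.51  0.5  -0.86  2.21  0.64  0.67 -1.11] zt [ 0.017 -0.003 -1.   ] xyaw -0.3009890567965923
clock: 19.25
position: [0.4199, 0.0689, 0.2315]
orientation: [0.0, 0.989, -0.15, 0.009]
force: [-5.0, -1.0, 16.1]
finger_gap: 0.0261
t 19.25 gp [0.4227 0.0683 0.0725] F [-5.  -1.  16.1] gap 0.026102430666661666 q [ 0.5   0.51 -0.85  2.22  0.65  0.67 -1.12] zt [ 0.017 -0.004 -1.   ] xyaw -0.300473245166251
[-85.  151.1  17.1]
side7 [(329, [356.4, 296.1], [334, 284, 45, 25]), (249, [375.3, 377.5], [348, 346, 58, 62])]
side8 [(392, [367.7, 317.1], [345, 307, 44, 22]), (257, [375.2, 377.5], [348, 346, 58, 62])]
[(394, [366.5, 320.7], [344, 310, 44, 23]), (254, [375.0, 377.7], [348, 346, 58, 62])]
```

Run:
```python
from h import *
s=load('side9')
for hx in (-75,-70,-66,-62):
  for pit in (-6,0):
    a=np.deg2rad(pit)
    q=[]
    for (x,y,z) in [(108,-26,10),(108,-26,0),(108,-15,0),(108,26,10),(108,26,0),(62,26,10),(62,-26,10)]:
        q.append(proj(s,P(p0,hx+x*np.cos(a)+z*np.sin(a),151+y,-6+z*np.cos(a)-x*np.sin(a))))
    q=np.array(q);print(hx,pit,q.round(0).tolist(),'bbox',q.min(0).round(1),q.max(0).round(1),'rng')
h=cv2.cvtColor(s['frame'],cv2.COLOR_RGB2HSV);m=((h[...,0]>100)&(h[...,0]<122)&(h[...,1]>140)&(h[...,2]>40)).astype(np.uint8)
for r in range(305,338): print(r,''.join('#' if v else '.' for v in m[r,338:395]))
```

```text
-75 -6 [[351.0, 303.0], [348.0, 309.0], [354.0, 313.0], [381.0, 319.0], [378.0, 325.0], [394.0, 320.0], [365.0, 305.0]] bbox [348.3 302.8] [394.  325.5] rng
-75 0 [[348.0, 310.0], [345.0, 316.0], [352.0, 320.0], [378.0, 326.0], [375.0, 333.0], [392.0, 324.0], [363.0, 309.0]] bbox [345.4 308.6] [392.  332.9] rng
-70 -6 [[349.0, 303.0], [347.0, 309.0], [353.0, 313.0], [380.0, 319.0], [377.0, 326.0], [393.0, 320.0], [363.0, 305.0]] bbox [346.5 303. ] [392.5 325.8] rng
-70 0 [[346.0, 310.0], [344.0, 317.0], [350.0, 320.0], [376.0, 327.0], [374.0, 333.0], [391.0, 324.0], [361.0, 309.0]] bbox [343.6 308.7] [390.6 333.2] rng
-66 -6 [[348.0, 303.0], [345.0, 309.0], [351.0, 313.0], [378.0, 319.0], [375.0, 326.0], [391.0, 320.0], [362.0, 305.0]] bbox [345.1 303.1] [391.4 326. ] rng
-66 0 [[345.0, 310.0], [342.0, 317.0], [348.0, 320.0], [375.0, 327.0], [372.0, 333.0], [389.0, 324.0], [360.0, 309.0]] bbox [342.2 308.9] [389.4 333.5] rng
-62 -6 [[346.0, 303.0], [344.0, 310.0], [350.0, 313.0], [377.0, 319.0], [374.0, 326.0], [390.0, 321.0], [361.0, 305.0]] bbox [343.7 303.2] [390.2 326.2] rng
-62 
[... 1497 characters left out ...]
###########.......
327 ...............................###################.......
328 ..............................###################........
329 ..............................###################........
330 ..............................###################........
331 ...............................############.#............
332 .................................######..................
333 .........................................................
334 .........................................................
335 .........................................................
336 .........................................................
337 .........................................................
```

Run:
```python
from h import *
w=grab('wrist','wrist9');print(blobs(w,'blue',150))
for hx in (-72,-68,-64,-60):
    print(hx,[proj(w,P(p0,hx+x,151+y,-6+z)).round(1).tolist() for x,y,z in [(62,26,10),(62,-26,10),(108,26,10),(108,-26,10),(108,26,0),(20,0,38)]])
```

```text
[(16995, [322.8, 84.7], [215, 0, 217, 148])]
-72 [[244.0, 166.4], [399.9, 166.2], [211.0, -2.7], [435.7, -1.1], [219.5, -12.2], [322.4, 306.3]]
-68 [[242.0, 155.9], [402.1, 155.8], [206.7, -24.8], [440.3, -22.9], [215.8, -32.7], [322.5, 300.4]]
-64 [[239.8, 144.9], [404.4, 144.9], [202.1, -48.7], [445.4, -46.4], [211.9, -54.9], [322.6, 294.2]]
-60 [[237.5, 133.2], [406.9, 133.3], [197.0, -74.7], [450.8, -72.0], [207.7, -78.8], [322.7, 287.6]]
```

```bash
python3 -m jog '[[0.6,0,0,0,0],[0.6,0,0,0,0],[0.6,0,5,-8,0],[0.6,0,15,-25,0],[0.6,0,25,-43,0],[0.6,0,33,-57,0],[0.6,0,33,-57,0]]' 50
python3 - <<'E'
import st
from h import *
print(gpp()); g=lambda x,y,z:plan(P(p0,x,y,z),p0[2]+np.pi/2,str((x,y,z)))
g(-85,1,84);g(-20,1,84)
w=grab('wrist','wrist10');b=blobs(w,'blue',150);print(b)
E
```

```text
clock: 20.05
position: [0.4093, 0.0364, 0.2894]
orientation: [0.001, 0.989, -0.151, 0.01]
force: [-0.5, 0.5, -0.9]
finger_gap: 0.0258
t 20.05 gp [0.4123 0.0357 0.1304] F [-0.5  0.5 -0.9] gap 0.025771148884965112 q [ 0.72  0.38 -1.    2.22  0.48  0.76 -0.91] zt [ 0.019 -0.005 -1.   ] xyaw -0.3027729185666484
[-85.7 151.4  84.4]
(-85, 1, 84) shift [150.3  -1.2   3. ] turn 3.139 or -0.003
(-20, 1, 84) shift [150.8 -57.6 -29.5] turn 3.139 or -0.003
[(16944, [322.6, 84.6], [214, 0, 218, 148])]
```

```bash
python3 -m jog '[[0.6,30,0,0,0],[0.6,70,0,1,0],[0.6,110,-1,2,0],[0.6,140,-1,2,0],[0.6,150,-1,3,0],[0.6,150,-20,-8,0],[0.6,151,-40,-19,0],[0.6,151,-57,-29,0],[0.6,151,-57,-29,-0.003],[0.6,151,-57,-29,-0.003]]' 50
python3 - <<'E'
import st
from h import *
print(gpp()); g=lambda x,y,z:plan(P(p0,x,y,z),p0[2]+np.pi/2,str((x,y,z)))
g(-20,1,84);g(-20,1,54);g(-20,1,23)
w=grab('wrist','wrist11');print(blobs(w,'blue',150))
s=grab('side','side11');t=grab('top','top11')
print([b for b in blobs(s,'blue',40) ],[b for b in blobs(t,'blue',40)if b[1][0]<400],[b for b in blobs(t,'orange',10)],[b for b in blobs(s,'orange',10) if b[1][1]<290])
for c in(s,t): print('blue pts',[proj(c,P(p0,x,y,61+z)).round(1).tolist() for x,y,z in[(108,26,10),(108,-26,10),(62,26,10),(62,-26,10),(-85,0,5)]])
E
```

```text
clock: 21.1
position: [0.5692, 0.0472, 0.3207]
orientation: [0.001, 0.989, -0.148, 0.009]
force: [-0.3, -0.1, -1.9]
finger_gap: 0.0253
t 21.1 gp [0.5721 0.0464 0.1617] F [-0.3 -0.1 -1.9] gap 0.02528734663704931 q [ 0.54  0.59 -0.9   1.82  0.56  0.98 -0.89] zt [ 0.018 -0.005 -1.   ] xyaw -0.29733311125401907
[-20.4   1.9  82.8]
(-20, 1, 84) shift [ 0.9  0.3 -1.2] turn -3.139 or 0.003
(-20, 1, 54) shift [  0.5 -14.7  24.7] turn -3.139 or 0.003
(-20, 1, 23) shift [ -0.  -30.2  51.6] turn -3.139 or 0.003
[(16159, [46.5, 93.4], [0, 0, 111, 182]), (17151, [322.6, 84.5], [214, 0, 218, 148]), (10045, [607.1, 103.4], [559, 6, 81, 179])]
[(222, [356.2, 122.5], [348, 110, 16, 29]), (567, [228.5, 197.5], [197, 188, 65, 19]), (247, [312.9, 228.4], [301, 221, 24, 16]), (293, [277.9, 237.8], [257, 230, 39, 17]), (264, [375.7, 376.9], [348, 345, 58, 63])] [(56, [277.4, 139.2], [272, 134, 11, 11]), (105, [225.9, 241.8], [218, 237, 17, 11]), (408, [223.2, 266.1], [212, 255, 23, 23])] [(114, [417.3, 258.1], [410, 251, 15, 16])] [(113, [349.2, 241.7], [337, 236, 25, 12])]
blue pts [[281.2, 238.5], [255.3, 225.8], [300.1, 240.6], [274.8, 228.5], [336.5, 243.5]]
blue pts [[218.3, 239.6], [230.5, 207.9], [245.4, 250.4], [256.8, 219.5], [325.6, 266.7]]
```

Run:
```python
from h import *
s=load('side11')
h=cv2.cvtColor(s['frame'],cv2.COLOR_RGB2HSV);m=((h[...,0]>95)&(h[...,0]<125)&(h[...,1]>110)&(h[...,2]>30)).astype(np.uint8)
for r in range(222,250): print(r,''.join('#' if v else '.' for v in m[r,250:305]))
for pit in (0,2,4):
    a=np.deg2rad(pit);C=np.array([-18,26])
    q=[]
    for (x,y,z) in [(108,26,10),(108,26,0),(108,-26,10),(108,-26,0),(62,26,10),(62,26,0),(62,-26,10)]:
        dx,dz=x-C[0],z-C[1]
        q.append(proj(s,P(p0,-.4+C[0]+dx*np.cos(a)+dz*np.sin(a),1+y,59.7+C[1]+dz*np.cos(a)-dx*np.sin(a))).round(1).tolist())
    print(pit,q)
```

```text
222 ......................................................#
223 .....................................................##
224 .....................................................##
225 ....................................................###
226 ....................................................###
227 ....................................................###
228 ...................................................####
229 ........##.........................................####
230 ........#########....................................##
231 .......###################.............................
232 .......#####################...........................
233 .......#######################.........................
234 .......#########################.......................
235 .........#########################.....................
236 .................#####################.................
237 .......................################................
238 .........................###############...............
239 ...........................###############.............
240 ................
[... 224 characters left out ...]
...........................###################.........
245 ............................#################..........
246 ..............................###############..........
247 ............................................#..........
248 .......................................................
249 .......................................................
0 [[281.5, 239.6], [279.2, 246.2], [255.7, 226.8], [253.5, 233.2], [300.4, 241.7], [298.2, 248.0], [275.1, 229.5]]
2 [[280.8, 242.5], [278.7, 249.1], [255.0, 229.7], [253.0, 236.1], [300.0, 243.5], [298.0, 249.7], [274.8, 231.2]]
4 [[280.1, 245.4], [278.2, 252.0], [254.4, 232.5], [252.6, 238.9], [299.7, 245.2], [297.8, 251.5], [274.5, 232.9]]
```

```bash
python3 -m jog '[[0.6,1,-3,6,0.003],[0.6,1,-8,14,0.003],[0.6,1,-12,20,0.003],[0.6,1,-14,24,0.003],[0.6,1,-15,25,0.003]]' 30
python3 - <<'E'
import st
from h import *
print(gpp()); g=lambda x,y,z:plan(P(p0,x,y,z),p0[2]+np.pi/2,str((x,y,z)))
g(-20,1,54);g(-20,1,44);g(-20,1,23)
w=grab('wrist','wrist12')
# pin axis ref & hub hole: local darkness near predicted hub top hole
hp=P(p0,0,1,54-23+38);print('hole pred',proj(w,hp))
gr=cv2.cvtColor(w['frame'],cv2.COLOR_RGB2GRAY);u,v=proj(w,hp).round().astype(int)
print(gr[v-30:v+22:3,u-42:u+43:4])
E
```

```text
clock: 21.75
position: [0.5748, 0.0595, 0.2941]
orientation: [0.001, 0.989, -0.151, 0.008]
force: [0.6, 0.3, -2.2]
finger_gap: 0.0258
t 21.75 gp [0.5773 0.0587 0.1351] F [ 0.6  0.3 -2.2] gap 0.025831730016453638 q [ 0.49  0.63 -0.87  1.82  0.6   0.95 -0.94] zt [ 0.016 -0.005 -1.   ] xyaw -0.303034374145641
[-22.1   0.5  53.1]
(-20, 1, 54) shift [-0.4 -1.4 -1.9] turn 3.139 or -0.003
(-20, 1, 44) shift [-0.6 -6.4  6.8] turn 3.139 or -0.003
(-20, 1, 23) shift [ -0.9 -16.9  25. ] turn 3.139 or -0.003
hole pred [320.54152942 323.66211695]
[[109 109 119 121 122 121 121 122 122 122 120 117 120 118 124 119 119 123
  120 118 110 110]
 [112 111 117 120 123 117 120 118 120 119 119 119 119 120 119 120 122 119
  120 116 111 114]
 [109 109 116 118 124 118 121 123 122 118 117 117 116 120 117 118 119 119
  118 114 110 110]
 [110 110 114 122 118 120 118 119 121 118 118 116 117 121 115 117 118 118
  120 116 112 108]
 [109 111 112 119 121 117 120 120 120 119 114 115 118 122 119 117 119 117
  119 114 109 113]
 [108 109 110 120 121 119 120 119 122 120 118 117 118 121 117 118 121 116
  115 112 108 112]
 [
[... 414 characters left out ...]
2 123 119 115 110 112 114 117
  114  61  55 107]
 [108 106  27 106 119 117 119 120 117 117 123 119 114 116 118 119 120 118
  116  35  35 110]
 [109 100  22  86 121 117 117 123 127 129 128 127 124 127 125 121 118 120
  111  28  22 108]
 [ 58  51  39  50  58  63  60  62  68  66  66  62  65  65  65  63  59  62
   60  43  41  57]
 [ 51  52  50  49  52  51  49  54  49  52  51  52  52  50  52  52  53  52
   49  53  51  49]
 [ 52  48  54  46  53  53  55  54  54  53  52  52  54  54  54  48  55  54
   52  53  53  55]
 [ 55  52  56  57  55  56  56  50  55  54  53  56  55  54  55  57  54  58
   57  52  59  57]
 [ 55  62  55  60  55  59  57  57  57  54  60  56  60  57  54  57  56  58
   57  62  58  55]]
```

Run:
```python
from h import *
w=load('wrist12');g=gpp()
for off in (16,18,20,22): print(off,[proj(w,P(p0,g[0]+off+dx,g[1]+dy,g[2]-23+38)).round(1).tolist() for dx,dy in((7.2,0),(0,0),(-7.2,0),(0,7.2),(0,-7.2),(20,0))])
gr=cv2.medianBlur(cv2.cvtColor(w['frame'],cv2.COLOR_RGB2GRAY),3)
for r in range(302,334,2): print(r,gr[r,300:346:3])
print(gr[250:310:3,322])
```

```text
16 [[322.1, 320.4], [322.0, 329.3], [321.9, 337.5], [304.2, 329.5], [339.6, 329.1], [322.3, 302.6]]
18 [[322.1, 317.8], [322.0, 326.9], [321.9, 335.3], [304.1, 327.1], [339.9, 326.7], [322.3, 299.6]]
20 [[322.1, 315.1], [322.0, 324.4], [321.9, 333.0], [303.9, 324.6], [340.1, 324.2], [322.3, 296.5]]
22 [[322.2, 312.4], [322.0, 321.9], [321.9, 330.7], [303.7, 322.1], [340.3, 321.7], [322.4, 293.3]]
302 [118 118 119 122 119 117 116 117 118 118 120 120 117 117 120 119]
304 [119 118 120 121 120 117 115 117 119 119 119 120 116 118 120 119]
306 [119 119 119 121 119 117 115 117 119 118 119 119 117 118 119 120]
308 [119 120 119 120 119 118 117 117 118 119 120 119 118 119 120 119]
310 [120 120 119 121 120 119 116 117 117 119 120 119 117 119 120 119]
312 [120 119 120 121 120 118 116 117 118 120 118 119 118 118 120 119]
314 [119 119 119 119 118 118 117 118 118 120 118 118 116 118 119 119]
316 [119 118 114 114 115 117 118 120 121 117 117 116 110 116 118 119]
318 [119 115 107 110 113 116 119 120 119 118 118 115 107 105 118 118]
320 [117 110 106 112 115 120 120 120 118 119 119 112 107 103 112 118]
322 [116 110 109 113 116 117 118 119 120 120 116 111 109 106 111 118]
324 [116 112 110 113 116 116 119 121 121 118 115 112 111 112 114 116]
326 [118 115 116 113 116 117 120 121 120 116 115 114 116 118 117 117]
328 [118 119 119 120 120 120 122 121 117 117 118 122 119 119 119 118]
330 [117 117 121 124 127 128 127 125 125 125 126 125 120 120 118 117]
332 [ 96  98 100 105 105 107 108 106 109 107 107 104 100 100  99 100]
[117 115 120 120 119 119 118 120 120 120 123 123 121 121 120 119 117 117
 117 117]
```

```bash
python3 -m jog '[[0.6,-0.4,-1,2,0],[0.6,-0.4,-2.5,4.3,0],[0.6,-0.4,-4,7,0],[0.6,-0.4,-5,8.7,0],[0.6,-0.4,-5,8.7,0]]' 30; python3 st.py; python3 -c "
from h import *
print(gpp())"
```

```text
clock: 22.3
position: [0.5765, 0.0653, 0.2859]
orientation: [0.001, 0.989, -0.151, 0.009]
force: [1.8, 2.6, -2.0]
finger_gap: 0.0261
t 22.3 gp [0.5794 0.0647 0.1269] F [ 1.8  2.6 -2. ] gap 0.026116237360213217 q [ 0.48  0.64 -0.86  1.82  0.61  0.94 -0.95] zt [ 0.018 -0.004 -1.   ] xyaw -0.3023886830341523
[-20.8   0.4  42.8]
```

```bash
python3 -m jog '[[0.6,0,-2,2,0],[0.6,0,-3.5,4.5,0],[0.6,0,-5,7,0],[0.6,0,-6,8.7,0],[0.6,0,-6,8.7,0]]' 25; python3 st.py; python3 -c "
from h import *
print(gpp())"
```

```text
clock: 22.8
position: [0.5783, 0.0709, 0.2766]
orientation: [0.001, 0.989, -0.151, 0.009]
force: [-0.2, 0.6, -2.0]
finger_gap: 0.0263
t 22.8 gp [0.5809 0.0703 0.1177] F [-0.2  0.6 -2. ] gap 0.02632707260949427 q [ 0.46  0.66 -0.84  1.82  0.62  0.93 -0.97] zt [ 0.017 -0.004 -1.   ] xyaw -0.30231416445173054
[-20.3   0.6  31.9]
```

```bash
python3 -m jog '[[0.6,0,-1,1.7,0],[0.6,0,-2,3.4,0],[0.6,0,-3,5.2,0],[0.6,0,-3.5,6,0],[0.6,0,-3.5,6,0]]' 25; python3 st.py; python3 -c "
from h import *
print(gpp())"; python3 -m jog '[[0.6,0,-0.5,1,0],[0.6,0,-1,2,0],[0.6,0,-1,2,0]]' 25; python3 st.py; python3 -c "
from h import *
print(gpp())"
```

```text
clock: 23.3
position: [0.5794, 0.0743, 0.2705]
orientation: [0.001, 0.989, -0.15, 0.008]
force: [0.1, 0.6, -0.8]
finger_gap: 0.0253
t 23.3 gp [0.582  0.0737 0.1115] F [ 0.1  0.6 -0.8] gap 0.02530272288735474 q [ 0.45  0.67 -0.84  1.82  0.63  0.92 -0.98] zt [ 0.016 -0.004 -1.   ] xyaw -0.3021474777511733
[-20.3   0.6  24.8]
clock: 23.6
position: [0.5797, 0.075, 0.2692]
orientation: [0.001, 0.989, -0.151, 0.008]
force: [-3.3, -1.5, 4.9]
finger_gap: 0.0257
t 23.6 gp [0.5823 0.0741 0.1103] F [-3.3 -1.5  4.9] gap 0.025663198509809613 q [ 0.44  0.67 -0.84  1.82  0.63  0.92 -0.98] zt [ 0.016 -0.005 -1.   ] xyaw -0.3023916242203976
[-20.5   0.4  23.4]
```

```bash
python3 -m jog '[[0.6,0,-0.5,1.5,0],[0.6,0,-1,3,0],[0.6,0,-1,3,0]]' 20; python3 st.py
python3 - <<'E'
from h import *
print(gpp())
s=grab('side','side13');t=grab('top','top13')
print([b for b in blobs(s,'blue',40) ],[b for b in blobs(t,'blue',40)if b[1][0]<400])
for c in(s,t): print('blue pts',[proj(c,P(p0,x,y,z)).round(1).tolist() for x,y,z in[(108,26,10),(108,26,0),(108,-26,10),(62,26,10),(62,-26,10)]])
h=cv2.cvtColor(s['frame'],cv2.COLOR_RGB2HSV);m=((h[...,0]>95)&(h[...,0]<125)&(h[...,1]>110)&(h[...,2]>30)).astype(np.uint8)
for r in range(258,292): print(r,''.join('#' if v else '.' for v in m[r,240:310]))
E
```

```text
clock: 23.9
position: [0.58, 0.0756, 0.2683]
orientation: [0.003, 0.989, -0.151, 0.009]
force: [-7.8, -4.4, 17.8]
finger_gap: 0.0262
t 23.9 gp [0.5825 0.0742 0.1093] F [-7.8 -4.4 17.8] gap 0.02620194222214959 q [ 0.44  0.67 -0.83  1.82  0.64  0.92 -0.99] zt [ 0.016 -0.008 -1.   ] xyaw -0.3026342540121053
[-20.8   0.2  22.6]
[(190, [342.1, 119.5], [338, 109, 12, 28]), (314, [354.0, 124.5], [345, 110, 19, 29]), (577, [229.2, 197.7], [197, 188, 65, 20]), (250, [312.6, 228.4], [300, 221, 25, 16]), (232, [257.3, 270.9], [242, 265, 29, 19]), (262, [375.8, 376.8], [348, 345, 58, 63])] [(261, [289.9, 145.7], [273, 134, 37, 26]), (290, [221.2, 267.9], [212, 256, 21, 22])]
blue pts [[267.2, 278.4], [265.0, 284.9], [242.2, 264.4], [286.6, 278.6], [262.1, 265.2]]
blue pts [[207.4, 239.9], [205.7, 239.9], [218.8, 210.5], [232.8, 250.0], [243.6, 221.2]]
258 ......................................................................
259 ......................................................................
260 ......................................................................
261 ...................
[... 1601 characters left out ...]
.........................
283 .......................###............................................
284 .........................#............................................
285 ......................................................................
286 ......................................................................
287 ......................................................................
288 ......................................................................
289 ......................................................................
290 ......................................................................
291 ......................................................................
```

```bash
python3 -m jog '[[0.5,0,0.5,-1.5,0],[-0.1,0,0.5,-1.5,0],[-0.1,0,0.5,-1.5,0],[-0.1,0,0.5,-1.5,0],[-0.1,0,0.5,-30,0],[-0.1,0,0.5,-75,0],[-0.1,0,0.5,-90,0]]' 10
python3 - <<'E'
import st
from h import *
print(gpp()); g=lambda x,y,z:plan(P(p0,x,y,z),p0[2]+np.pi/2,str((x,y,z)))
g(-50,90.4,38)
w=grab('wrist','wrist14')
print(blobs(w,'red',40),[proj(w,P(p0,-50,90,34)).round(1)])
b=load('wrist1')
for c,b2 in ((w,0),): print('hubtop pred',proj(c,P(p0,0,0,38)).round(1), 'o tips',proj(c,P(p0,-108,18,10)).round(1),proj(c,P(p0,-108,-18,10)).round(1),proj(c,P(p0,62,26,10)).round(1),proj(c,P(p0,62,-26,10)).round(1)); print(blobs(w,'blue',300),blobs(w,'orange',60))
E
```

```text
clock: 24.7
position: [0.5794, 0.077, 0.362]
orientation: [0.002, 0.989, -0.15, 0.011]
force: [-0.0, -0.2, 0.8]
finger_gap: 0.0504
t 24.7 gp [0.5828 0.0759 0.203 ] F [-0.  -0.2  0.8] gap 0.05044717674807661 q [ 0.51  0.56 -0.93  1.76  0.52  1.06 -0.9 ] zt [ 0.021 -0.007 -1.   ] xyaw -0.3019696789989133
[ 27.5   0.4 102.9]
(-50, 90.4, 38) shift [-92.   34.8  92.9] turn 3.14 or -0.002
[(651, [204.4, 286.8], [191, 270, 27, 33])] [array([204. , 290.3])]
hubtop pred [319.6 251.1] o tips [300.1 303. ] [337.4 302.5] [274.9 145.6] [363.7 145.5]
[(4897, [318.1, 110.3], [266, 58, 104, 89]), (9449, [131.1, 208.2], [68, 158, 125, 100]), (8960, [514.3, 207.4], [455, 158, 123, 99]), (3008, [616.6, 267.4], [578, 215, 62, 87])] [(612, [320.5, 286.4], [301, 269, 40, 33]), (80, [380.0, 391.4], [374, 387, 16, 9])]
```

```bash
python3 -m jog '[[-0.1,-40,15,0,0],[-0.1,-80,30,0,0],[-0.1,-92,35,15,0],[-0.1,-92,35,50,0],[-0.1,-92,35,82,0],[-0.1,-92,35,91,0],[-0.1,-92,35,91,0],[0.9,-92,35,91,0],[0.9,-92,35,91,0],[0.9,-92,35,91,0]]' 20; python3 -c "
from h import *
print(gpp())"; python3 -m jog '[[0.9,0,0,0,0],[0.9,0,0,0,0],[0.9,8,0,0,0],[0.9,18,0,0,0],[0.9,28,0,0,0],[0.9,35,0,0,0],[0.9,39,0,0,0],[0.9,40,0,0,0],[0.9,40,0,0,0]]' 25; python3 st.py; python3 -c "
from h import *
print(gpp())"
```

```text
clock: 25.75
position: [0.4842, 0.0705, 0.271]
orientation: [0.002, 0.989, -0.151, 0.013]
force: [0.5, -0.0, -0.5]
finger_gap: 0.031
[-47.6  88.8  41.2]
clock: 26.65
position: [0.5215, 0.0591, 0.2716]
orientation: [0.002, 0.989, -0.15, 0.011]
force: [-6.1, 1.9, 3.7]
finger_gap: 0.0152
t 26.65 gp [0.525  0.058  0.1126] F [-6.1  1.9  3.7] gap 0.015210400878240826 q [ 0.52  0.58 -0.86  1.97  0.61  0.85 -0.99] zt [ 0.022 -0.007 -1.   ] xyaw -0.30184781354956247
[-47.4  50.4  41.7]
```

```bash
python3 -m jog '[[0.9,2,0,0,0],[0.9,3,0,0,0],[0.9,3,0,0,0]]' 25; python3 -c "
from h import *
print(gpp(),ctrl.observe()['force'].round(1))";  python3 -m jog '[[-0.1,0,0,0,0],[-0.1,0,0,0,0],[-0.1,0,0,0,0],[-0.1,0,0,0,0],[-0.1,0,0,-40,0],[-0.1,0,0,-85,0],[-0.1,0,0,-130,0],[-0.1,0,0,-130,0]]'
python3 - <<'E'
import st
from h import *
w=grab('wrist','wrist15')
print(blobs(w,'red',40));
for d in (0,1,2,4): print(d,proj(w,P(p0,-50,50+d,34)).round(1))
print('hub edges', proj(w,P(p0,62,26,10)).round(1),proj(w,P(p0,62,-26,10)).round(1),[b for b in blobs(w,'blue',300)])
t=grab('top','top15');s=grab('side','side15');s0=load('side0');t0=load('top0')
for n in('orange','blue','red'): print(n,'T',[b[:2] for b in blobs(t,n,30) if b[1][0]<450],'S',[b[:2] for b in blobs(s,n,30)])
E
```

```text
clock: 26.95
position: [0.5224, 0.0591, 0.2715]
orientation: [0.003, 0.989, -0.15, 0.009]
force: [-11.1, 0.6, 11.1]
finger_gap: 0.0156
[-47.4  50.3  41.6] [-11.1   0.6  11.1]
clock: 27.75
position: [0.5225, 0.0614, 0.4074]
orientation: [0.002, 0.989, -0.15, 0.014]
force: [0.2, 0.3, -1.3]
finger_gap: 0.0506
t 27.75 gp [0.5268 0.0603 0.2484] F [ 0.2  0.3 -1.3] gap 0.05057330061921593 q [ 0.65  0.4  -1.02  1.86  0.41  1.08 -0.82] zt [ 0.027 -0.007 -1.   ] xyaw -0.300937024580585
[(537, [316.4, 235.0], [308, 218, 18, 35])]
0 [316.3 234.7]
1 [315.2 234.7]
2 [314.1 234.7]
4 [311.8 234.8]
hub edges [350.8  96.7] [425.6  96.9] [(3669, [391.6, 64.1], [350, 18, 91, 81]), (5464, [291.2, 114.8], [251, 71, 80, 87]), (6010, [576.5, 115.4], [528, 73, 100, 86]), (990, [627.7, 203.6], [607, 170, 33, 55])]
orange T [] S [(102, [350.3, 241.4]), (69, [146.0, 294.3]), (73, [160.8, 299.2]), (79, [176.2, 304.2]), (76, [131.2, 307.2]), (82, [191.5, 309.4]), (85, [146.4, 312.3]), (89, [207.5, 314.7]), (92, [161.7, 317.8]), (94, [177.9, 323.2]), (96, [194.1, 329.0])]
blue T [] S [(103, [326.9, 115.7]), (39, [636.7, 152.5]), (568, [228.5, 197.5]), (221, [312.4, 228.5]), (222, [257.0, 271.7]), (255, [375.3, 377.3])]
red T [] S [(134, [342.1, 271.6])]
```

Run:
```python
from h import *
a,b=load('side0')['frame'].astype(int),load('side15')['frame'].astype(int)
r=np.s_[198:290,378:425]; print('bottle diff',np.abs(a[r]-b[r]).max(2).mean(), 'far cap diff',np.abs(a[190:270,235:262]-b[190:270,235:262]).max(2).mean(),'ref',np.abs(a[300:400,120:235]-b[300:400,120:235]).max(2).mean())
print(ctrl.observe()['clock'],ctrl.sign_off())
```

```text
bottle diff 9.876734505087882 far cap diff 12.276388888888889 ref 9.684608695652173
the job is handed in; nothing more can be done
27.9 None
```

I changed the fork over and handed the job in at 27.9 s. The wide blue end now reaches into the lane gap, the fork is back on its pin, and the bolt is home across it.

**How it was done:** I drew the bolt 40 mm to its stop and lifted the fork off along the pin. The tool cannot tilt, so I turned and levelled the fork on the bench and gripped it again on the other side of the hub. I then pressed it flat on the free part of the deck to match the 30-degree slope, and lowered it onto the pin in small steps.

**Last checks:**
- **Fork home:** The grasp height came within 1 mm of the predicted seat, with about 20 N pressing it down. The blue end was within about 2 px of its home position in the side and wrist views.
- **Bolt home:** The knob moved the full 40 mm back, did not move when pushed further, and was within about 0.5 px of its home position in the wrist view. The fingers are open and well clear.
- **Not disturbed:** The near tube's cap and the rack caps were within about 0.3 px of where they started. For the bottle and far tube I only compared pictures, and they differed about as much as untouched areas did.

**What went less well:**
- **First press on the deck:** My first try at matching the slope ran up against the lane block at about 20 N. I backed off and moved the fork before pressing again.
- **Camera disagreement:** The side and wrist cameras differed by about 5 mm on where the hub sat along the slope. I relied on the wrist view, and the fork went on cleanly.
- **Top view blocked:** The arm hid the sampler from the top camera at the end, so the last checks use only the side and wrist views.

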